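# Pull down the green bench-cabinet hatch with the hook pole

### The arm

A 7-joint arm with a two-finger parallel gripper is mounted at the origin on the work surface. World frame = base frame: x ahead of the robot, y to its left, z up, the work surface at z = 0. Lengths are in m, angles in rad, forces in N, time in s.
With the tool pointing down it reaches from about 0.425 to 0.875 m from the base axis. Payload 4.7 kg.
Tool frame: the origin (TCP) lies between the finger pads; the fingertips stand 19 mm ahead of it and the grasp point (between the pads) is the TCP; z points along the fingers, y is the direction in which the jaws open and shut (so a half turn about z gives the same grasp; the last joint's range is limited). The gripper opens to 87 mm and grips with 3 to 60 N. Pads are 19 mm wide; open, the fingers measure 117 mm over their backs; the gripper's body (75 mm by 190 mm) begins 51 mm behind the grasp point.
Start: joints at [-1.176, 0.321, -0.07, 1.45, 0.023, 1.371, -0.057], TCP at [0.242, 0.603, 0.242] pointing down, gripper open.
Joint ranges: [-2.86, 2.86], [-0.3, 2.09], [-1.38, 1.24], [0.06, 2.45], [-1.56, 4.7], [0.09, 2.05], [-2.69, 2.69]. Speed limits (rad/s): [2.57, 2.57, 3.14, 3.14, 3.14, 3.14, 3.14].

### API

Orientations are given as a unit quaternion [w, x, y, z].
In Python, from cell import * gives the robot as it stands. The module is installed in compiled form; this text tells all that it offers.
- The arm moves only by the shell command python3 -m jog 'ROWS' [FORCE]. ROWS is JSON, a list of rows, each an object of numbers: "wx", "wy", "wz": the turn, a rotation vector about the tool's x, y, z in degrees; "x", "y", "z": the shift along the tool's x, y, z in cm; "hand": the opening in per cent of the stroke, from 0 (shut) to 100 (fully open). A call has 1 to 10 rows; each row is the pose to reach, as a shift and turn from the pose commanded when the call began, along the tool's axes at that moment; what a row does not reach only later rows make up. A row lasts 1/8 s, in which the tool goes at most 62.5 mm and 10.7 degrees, less where a joint would pass 70% of its speed; a pose out of reach is approached as far as the arm can. A call with a gripper value outside its range is refused whole. The fingers move at their own pace and stop on an object; FORCE is the grip in N (left out, the last holds). Time passes only in rows, so rows that repeat a pose let the fingers close. It gives the time, the measured TCP pose, the force and the opening at its end, in the units of the state.
- sense(): the state, without advancing time (a new reading comes with each control period).
- grab_frame(name): name is "side" or "top"; returns a dict with "frame" (384x512x3 uint8, red, green, blue), "fovy" (degrees; the focal length in pixels is half the picture's height over the tangent of half this angle, whatever the lens; pixels are square), "cx", "cy" (the principal point, pixels), "k1" (the pictures are not rectified: a ray, as slopes to the right and down, at radius r is drawn at 1 + k1 r^2 times it, then the intrinsics apply), "pose" (4x4, takes a point from camera to world coordinates). Camera axes: x right, y down, z forward; pixel columns grow to the right and rows downward; lengths in m; the calibration is good to about 2 mm. A picture is of the moment at which its call begins. There is no depth.
- close_job(): hands the job in, once; it reports no verdict.
Trained networks look in a picture, given as the dict that the camera call returned (one of the last four; its "shot" number tells which), for a name from the list of things; names that differ only in an ending like _2 or _b are one class to them, and where a whole thing is asked for, a point or a joint stands for the part that bears it (a point fixed in the world has none). Each returns a list of dicts, best first, with "p" (0 to 1); they miss things now and then, are a little off and sometimes report something else, mostly with a low value. They report only what shows in the picture. A call takes as long as a camera call.
- spot_in(target, picture): "rect" ([left, top, right, bottom] in pixels, round what is visible of it).
- trace(target, picture): "mask" (384x512 bool, what is visible of it) and "rect" ([left, top, right, bottom] in pixels, round what is visible of it).
The state is a dict: "time_s": time; "joint_pos": joint angles; "qvel": joint speeds; "joint_torque": joint torques, N m; "position": TCP position; "ee_rot": TCP orientation; "contact_force": force on the tool from outside, world axes, zero at the start; "ft_torque": the same for the moment, N m; "width": opening from 0.0 (shut) to 1.0 (fully open).
Only numpy, scipy, OpenCV 4.12 (cv2) and the standard library are available. Lean on these libraries where they do the work, as an engineer would, in place of code of your own. Each camera call takes 0.05 s, during which the arm holds its last target. There are 200 camera calls.

### The job

Take the hook pole out of its rest, lower its red hook into the steel ring of the green cabinet's hatch and pull that hatch all the way down with it, as far as it goes. Then unhook and lay the pole back in its rest, and leave the yellow hatch shut.

Things in the scene. Friction and masses are not known exactly. Their poses are not given: they have to be found in the camera images.
- pole_grip (a point): Centre of pole's orange grip, 96x26x26 mm, 0.2 kg. x along pole to hook, z up. 16 mm square shaft, x -125 to 130. Red hook: 10 mm finger at x 125 pointing down, 14 mm ball end at z -60. Starts in fixed rest, z 90 over bench (end there too): shaft in two 12 mm thick saddles at x -75 and 75, slots 24 wide flaring to 50, tops 124 over bench; grip between them, 21 mm spare at each end, sides free.
- green_eye (a point): Middle of outer bar (8 mm thick, along y) of green hatch's steel ring, 300 mm over bench. Arms at y -40 and 40 join it to the hatch top. Axes turn with hatch; shut: z up, -x out towards robot. Hinge along y through x 44, z -120. Panel 180 wide, 8 thick, at x 44, z -120 to -20: so shut, from above, a 36x72 mm gap behind the bar takes the hook. Cabinet fixed, 190 wide, green roof at 292.
- green_hatch (a joint): Green hatch angle about its bottom-edge hinge, rad: 0 shut (upright), grows as its top swings out to the robot and down; stop at 1.25 = fully down. Stiff hinge (0.2 N m): stays where left, about 2 N at the ring pulls it. May start ajar by up to 0.12.
- yellow_hatch (a joint): Hatch angle of the look-alike fixed cabinet with yellow hatch and roof, beside the green one; same meaning, rad. To be left alone. May start ajar by up to 0.12.

How it is judged:
By the outcome, as a careful person would: the job done as asked, in the order asked, and still so for the second after the job is handed in, with the robot touching nothing.
It also fails if it takes over 58 s, if anything falls off the work surface, if the arm or the gripper's body presses on something with over 40 N, if the wrist force passes 120 N, or if a joint passes its speed limit or range.

## Working session

There is one attempt and no reset: what is moved stays moved. The work goes in short steps, Python scripts to look and compute and a shell command to move; the robot and the scene stay as the last step left them, time stands still between calls to the robot, and variables do not carry over. Pictures are saved under pics/ and viewed, about 8 in all and at most 12, crops included, and the job is handed in when it is done.

```bash
mkdir -p pics
cat > h.py <<'E'
from cell import *
import numpy as np, cv2
from scipy.spatial.transform import Rotation as R
def K(f):
    F=192/np.tan(np.radians(f["fovy"])/2); return F
def ray(f,u,v):
    F=K(f); d=np.array([(u-f["cx"])/F,(v-f["cy"])/F]); s=d.copy()
    for _ in range(30): s=d/(1+f["k1"]*(s@s))
    P=np.array(f["pose"]); return P[:3,3],P[:3,:3]@np.array([s[0],s[1],1])
def onz(f,u,v,z):
    o,d=ray(f,u,v); return o+d*(z-o[2])/d[2]
def proj(f,p):
    P=np.array(f["pose"]); c=P[:3,:3].T@(np.array(p)-P[:3,3]); s=c[:2]/c[2]; s=s*(1+f["k1"]*(s@s)); return s*K(f)+[f["cx"],f["cy"]]
def tri(o):
    A=0;b=0
    for f,u,v in o:
        c,d=ray(f,u,v); d=d/np.linalg.norm(d); M=np.eye(3)-np.outer(d,d); A=A+M;b=b+M@c
    return np.linalg.solve(A,b)
def save(n,im): cv2.imwrite("pics/"+n,cv2.cvtColor(im,cv2.COLOR_RGB2BGR))
E
python3 - <<'E'
from h import *
s=sense(); print(s["time_s"],s["position"],s["ee_rot"])
fs={n:grab_frame(n) for n in("side","top")}
for n,f in fs.items():
    save(n+"0.png",f["frame"]); print(n,f["fovy"],f["k1"],np.round(f["pose"],3).tolist())
    for t in("pole_grip","green_eye","green_hatch","yellow_hatch"):
        for d in spot_in(t,f)[:2]: print(n,t,np.round(d["rect"],1),round(d["p"],2))
print(sense()["time_s"])
import pickle; pickle.dump(fs,open("f0.pkl","wb"))
E
```

```text
0.0 [0.24142108 0.6029389  0.2404654 ] [-1.35971794e-04  1.89231295e-01  9.81932075e-01 -9.47498239e-04]
side 47.28327061854104 -0.12341879616783599 [[0.999, -0.032, 0.036, 0.511], [-0.048, -0.744, 0.666, -0.71], [0.006, -0.667, -0.745, 1.004], [0.0, 0.0, 0.0, 1.0]]
side pole_grip [125.6 324.6 247.5 359.9] 0.82
side green_eye [290.9  99.6 313.6 173.5] 0.8
side green_hatch [286.8 101.8 311.4 173.6] 0.77
side yellow_hatch [298.4 193.9 322.7 279.7] 0.79
top 54.44068175484917 0.00907130520042322 [[-0.021, -0.997, 0.076, 0.471], [-1.0, 0.023, 0.021, -0.005], [-0.023, -0.075, -0.997, 1.398], [0.0, 0.0, 0.0, 1.0]]
top pole_grip [339.6 209.7 368.7 284.9] 0.94
top pole_grip [171.3 145.7 230.9 165.9] 0.61
top green_eye [171.5 147.7 230.7 164.6] 0.89
top green_hatch [172.5 147.8 231.5 169.1] 0.97
top yellow_hatch [278.9 148.6 333.3 170.3] 0.74
0.5
```

View pics/side0.png

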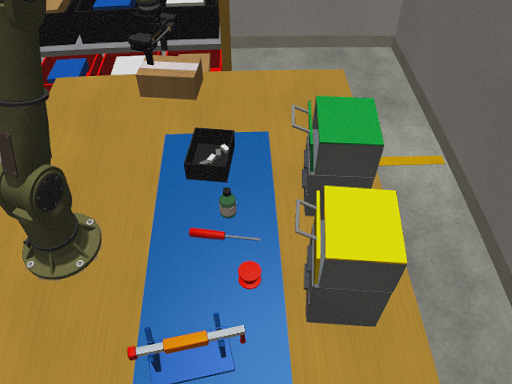

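View pics/top0.png

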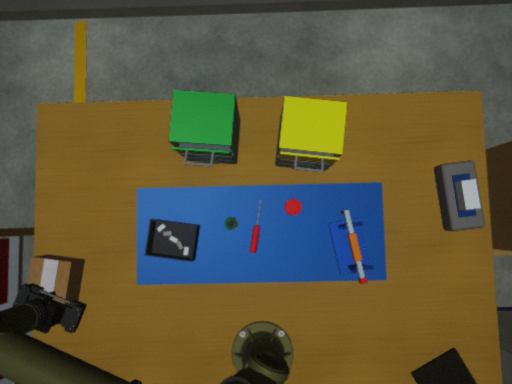

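The side view shows the pole in its rest at about (131,352)–(242,335), with the hook at the far end. The green ring is at (300,117) and the yellow ring at (305,217). The top view shows the pole from (362,280) to (347,211) and the green ring at (200,158). Next I'll zoom in to measure these.

Run:
```python
from h import *
import pickle; fs=pickle.load(open("f0.pkl","rb")); S,T=fs["side"],fs["top"]
def mk(im):
    h=cv2.cvtColor(im,cv2.COLOR_RGB2HSV); return ((h[...,0]>8)&(h[...,0]<20)&(h[...,1]>210)&(h[...,2]>150)).astype(np.uint8)
for f,b in((T,(330,200,385,290)),(S,(120,310,260,370))):
    m=mk(f["frame"]); q=np.zeros_like(m); q[b[1]:b[3],b[0]:b[2]]=m[b[1]:b[3],b[0]:b[2]]
    p=np.argwhere(q)[:,::-1].astype(np.float32); print(len(p),p.mean(0),cv2.minAreaRect(p))
    f["g"]=p.mean(0)
g=tri([(T,*T["g"]),(S,*S["g"])]); print("grip",g)
a=cv2.resize(T["frame"][135:175,160:240],None,fx=5,fy=5,interpolation=cv2.INTER_CUBIC)
b=cv2.resize(T["frame"][205:290,325:385],None,fx=5,fy=5,interpolation=cv2.INTER_CUBIC)
c=cv2.resize(S["frame"][95:175,280:345],None,fx=5,fy=5,interpolation=cv2.INTER_CUBIC)
im=np.zeros((600,730,3),np.uint8); im[:200,:400]=a; im[200:600,:325]=c; im[:425,425:725]=b; save("z0.png",im)
```

```text
41 [356.56097 251.87805] ((354.97412109375, 248.90158081054688), (21.581031799316406, 5.089865684509277), 75.25643920898438)
436 [183.36469 340.2523 ] ((166.5576934814453, 343.7884826660156), (10.78638744354248, 80.79985046386719), 78.69007110595703)
grip [ 0.36903628 -0.33007162  0.10125673]
```

View pics/z0.png

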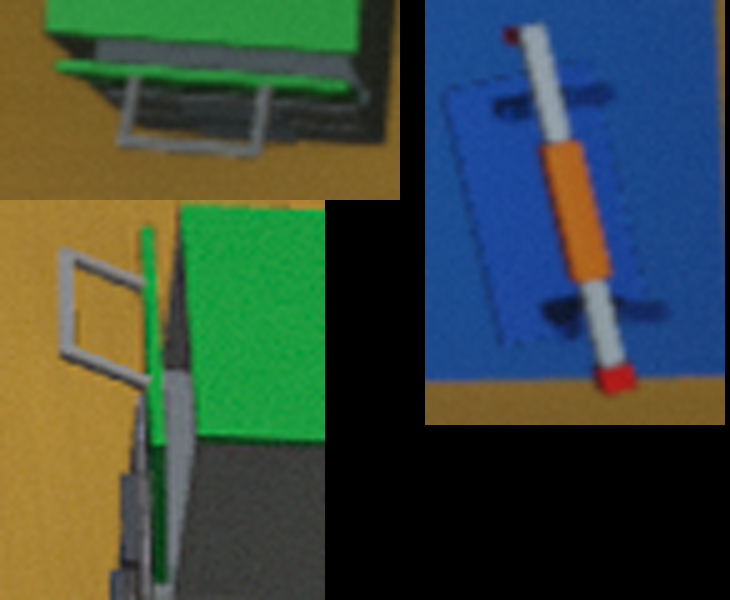

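Run:
```python
from h import *
import pickle; from scipy.optimize import least_squares
fs=pickle.load(open("f0.pkl","rb")); S,T=fs["side"],fs["top"]
def t(x,y,ox,oy): return (ox+x/5-.4,oy+y/5-.4)
TL,TR=t(122,142,160,135),t(260,152,160,135)
SL,SR=t(67,252-200,280,95),t(66,353-200,280,95)
a=tri([(T,*TL),(S,*SL)]);b=tri([(T,*TR),(S,*SR)]);print("bar",a,b,"mid",(a+b)/2,np.linalg.norm(a-b),"yaw",np.degrees(np.arctan2(-(a-b)[0],(a-b)[1])))
e=onz(T,*t(47,33+16,160,135),.292),onz(T,*t(358,50,160,135),.292); print("roof (approx)",e)
def mk(im,b):
    h=cv2.cvtColor(im,cv2.COLOR_RGB2HSV); m=((h[...,0]>9)&(h[...,0]<20)&(h[...,1]>170)&(h[...,2]>90)).astype(np.uint8)
    q=np.zeros_like(m); q[b[1]:b[3],b[0]:b[2]]=m[b[1]:b[3],b[0]:b[2]]
    n,l,st,c=cv2.connectedComponentsWithStats(q); i=1+np.argmax(st[1:,4]); return (l==i)
def mom(p): 
    return np.r_[p.mean(0),np.cov(p.T)[[0,0,1],[0,1,1]]/8]
obs=[]
for f,bx in((T,(340,228,375,264)),(S,(150,325,215,360))):
    m=mk(f["frame"],bx); p=np.argwhere(m)[:,::-1].astype(float); obs.append((f,p)); print(len(p),p.min(0),p.max(0))
def boxp(f,q):
    c,s=np.cos(q[2]),np.sin(q[2]); P=[]
    for i in(-.048,.048):
        for j in(-.013,.013):
            for k in(-.013,.013): P.append(proj(f,[q[0]+c*i-s*j,q[1]+s*i+c*j,q[3]+k]))
    h=cv2.convexHull(np.float32(P))
    im=np.zeros((384*4,512*4),np.uint8); cv2.fillConvexPoly(im,np.int32(np.round((h+.5)*4*16-8)),1,shift=4)
    p=(np.argwhere(im)[:,::-1]+.5)/4-.5; return p
def r(q): return np.concatenate([mom(boxp(f,q))-mom(p) for f,p in obs])
s=least_squares(r,[.4,-.33,.2,.09],diff_step=1e-2); print(s.x,np.degrees(s.x[2]),np.round(s.fun,2)); print([len(boxp(f,s.x))/16 for f,_ in obs])
h0=onz(T,*t(535-425,25,325,205),.098);h1=onz(T,*t(617-425,385,325,205),.098);d=h0-h1;print("shaft",h0,h1,np.linalg.norm(d),np.degrees(np.arctan2(d[1],d[0])))
st=sense(); print(R.from_quat(np.roll(st["ee_rot"],-1)).as_matrix().round(3))
```

```text
bar [0.65326381 0.22046352 0.29280837] [0.64460229 0.13752179 0.29297884] mid [0.64893305 0.17899266 0.29289361] 0.0833929338860927 yaw -5.961734954270396
roof (approx) (array([0.7098972 , 0.26561093, 0.292     ]), array([0.70452358, 0.07780972, 0.292     ]))
180 [349. 234.] [360. 260.]
585 [163. 331.] [207. 352.]
[ 0.37725913 -0.32724862  0.18753804  0.08632469] 10.745138471088135 [-0.38  0.35  0.52  0.19  1.17  0.24  0.18  1.3   0.06  0.64]
[275.375, 741.5]
shaft [ 0.50734057 -0.30367556  0.098     ] [ 0.26123654 -0.34921399  0.098     ] 0.25028172219151595 10.483287687099976
[[-0.928  0.372  0.   ]
 [ 0.372  0.928  0.   ]
 [-0.     0.    -1.   ]]
```

```bash
cat >> h.py <<'E'
def tool(az,ph=0):
    a,p=np.radians(az),np.radians(ph); x=np.array([np.cos(a)*np.cos(p),np.sin(a)*np.cos(p),np.sin(p)]); z=np.array([np.cos(a)*np.sin(p),np.sin(a)*np.sin(p),-np.cos(p)])
    return np.c_[x,np.cross(z,x),z]
def go(pos,az,ph=0,ref=None):
    s=sense(); A=R.from_quat(np.roll(s["ee_rot"],-1)).as_matrix() if ref is None else ref[1]; p0=s["position"] if ref is None else ref[0]
    print("xyz cm",np.round(A.T@(np.array(pos)-p0)*100,2),"w deg",np.round(np.degrees(R.from_matrix(A.T@tool(az,ph)).as_rotvec()),1))
E
python3 - <<'E'
from h import *
go((.5,.12,.26),85); go((.382,-.327,.22),10.5)
E
```

```text
xyz cm [-41.95 -35.28  -1.84] w deg [ 0.   0.  73.2]
xyz cm [-47.61 -81.16   2.15] w deg [  0.   -0.  147.7]
```

```bash
python3 -m jog '[{"x":-6,"y":-5,"z":-0.3,"wz":10,"hand":100},{"x":-11,"y":-9,"z":-0.6,"wz":20,"hand":100},{"x":-16,"y":-13,"z":-0.8,"wz":30,"hand":100},{"x":-20,"y":-17,"z":-1,"wz":40,"hand":100},{"x":-25,"y":-21,"z":-1.2,"wz":50,"hand":100},{"x":-30,"y":-25,"z":-1.4,"wz":60,"hand":100},{"x":-35,"y":-29,"z":-1.6,"wz":68,"hand":100},{"x":-40,"y":-34,"z":-1.8,"wz":73,"hand":100},{"x":-42,"y":-35,"z":-1.8,"wz":73,"hand":100}]'
python3 - <<'E'
from h import *
print(sense()["position"]); go((.382,-.327,.22),10.5)
E
```

```text
[0.24162463 0.60343127 0.24157241]
xyz cm [-47.61 -81.16   2.15] w deg [  0.   -0.  147.7]$[0]: bad value
```

```bash
python3 -m jog '[{"x":-6,"y":-5,"z":-0.3,"wz":10},{"x":-11,"y":-9,"z":-0.6,"wz":20},{"x":-16,"y":-13,"z":-0.8,"wz":30},{"x":-20,"y":-17,"z":-1,"wz":40},{"x":-25,"y":-21,"z":-1.2,"wz":50},{"x":-30,"y":-25,"z":-1.4,"wz":60},{"x":-35,"y":-29,"z":-1.6,"wz":68},{"x":-40,"y":-34,"z":-1.8,"wz":73},{"x":-42,"y":-35,"z":-1.8,"wz":73}]'
python3 - <<'E'
from h import *
print(sense()["position"]); go((.382,-.327,.22),10.5)
E
```

```text
[0.24162463 0.60343127 0.24157241]
xyz cm [-47.61 -81.16   2.15] w deg [  0.   -0.  147.7]$[0]: bad value
```

```bash
python3 -m jog '[{"wx":0,"wy":0,"wz":10,"x":-3,"y":-2.5,"z":-0.3,"hand":100}]'; python3 -m jog '[{"wx":0,"wy":0,"wz":10,"x":-3,"y":-2.5,"z":-0.3,"hand":99}]' 40; sed -n 1,5p /dev/null; python3 -m jog --help | head
```

```text
time_s: 0.62
position: [0.2573, 0.5707, 0.2438]
ee_rot: [-0.001, 0.274, 0.962, -0.0]
contact_force: [0.6, 0.5, 0.0]
width: 0.999
time_s: 0.75
position: [0.2731, 0.5312, 0.2473]
ee_rot: [0.0, 0.359, 0.933, -0.0]
contact_force: [-0.0, -0.4, -0.8]
width: 0.993invalid input: not JSON, or not a number
```

Run:
```python
from h import *
go((.5,.12,.25),80); go((.382,-.327,.22),10.5)
```

```text
xyz cm [-44.41 -15.28  -0.25] w deg [ 0.   0.  57.9]
xyz cm [-65.65 -56.35   2.76] w deg [  0.    0.  127.4]
```

```bash
python3 -m jog '[{"wx":0,"wy":0,"wz":9,"x":-5.5,"y":-2,"z":0,"hand":100},{"wx":0,"wy":0,"wz":18,"x":-11,"y":-4,"z":0,"hand":100},{"wx":0,"wy":0,"wz":27,"x":-16.5,"y":-6,"z":0,"hand":100},{"wx":0,"wy":0,"wz":36,"x":-22,"y":-7.5,"z":0,"hand":100},{"wx":0,"wy":0,"wz":43,"x":-28,"y":-9.5,"z":0,"hand":100},{"wx":0,"wy":0,"wz":50,"x":-34,"y":-11.5,"z":0,"hand":100},{"wx":0,"wy":0,"wz":55,"x":-39,"y":-13.5,"z":0,"hand":100},{"wx":0,"wy":0,"wz":58,"x":-44,"y":-15,"z":0,"hand":100},{"wx":0,"wy":0,"wz":63,"x":-47,"y":-20,"z":0,"hand":100}]'
python3 - <<'E'
from h import *
go((.382,-.327,.22),10.5)
E
```

```text
time_s: 1.88
position: [0.491, 0.0681, 0.2476]
ee_rot: [0.001, 0.793, 0.609, 0.0]
contact_force: [0.8, -0.7, 0.6]
width: 1.0
xyz cm [-40.98  -0.32   2.79] w deg [ 0.1 -0.  64.5]
```

```bash
python3 -m jog '[{"wx":0,"wy":0,"wz":9,"x":-6,"y":0,"z":0,"hand":100},{"wx":0,"wy":0,"wz":18,"x":-12,"y":0,"z":0,"hand":100},{"wx":0,"wy":0,"wz":27,"x":-18,"y":0,"z":0.5,"hand":100},{"wx":0,"wy":0,"wz":36,"x":-24,"y":0,"z":1,"hand":100},{"wx":0,"wy":0,"wz":45,"x":-30,"y":0,"z":1.5,"hand":100},{"wx":0,"wy":0,"wz":54,"x":-36,"y":0,"z":2,"hand":100},{"wx":0,"wy":0,"wz":63,"x":-41,"y":-0.3,"z":2.8,"hand":100},{"wx":0,"wy":0,"wz":64.5,"x":-41,"y":-0.3,"z":2.8,"hand":100},{"wx":0,"wy":0,"wz":64.5,"x":-41,"y":-0.3,"z":2.8,"hand":100}]'
python3 - <<'E'
from h import *
go((.382,-.327,.16),10.5)
s=sense();print(s["position"],s["joint_pos"])
f=grab_frame("side"); im=cv2.resize(f["frame"][200:384,90:300],None,fx=3.5,fy=3.2,interpolation=cv2.INTER_CUBIC)
save("s1.png",im)
E
```

```text
time_s: 3.0
position: [0.382, -0.3254, 0.2195]
ee_rot: [-0.0, 0.996, 0.094, 0.0]
contact_force: [0.5, 0.4, 0.1]
width: 1.001
xyz cm [-0.03  0.16  5.95] w deg [-0.  -0.   0.2]
[ 0.38195006 -0.32539306  0.2195407 ] [-0.24970441 -0.00790384  0.91094858  1.86822467  0.00578146  1.27845051
 -0.72382263]
```

View pics/s1.png

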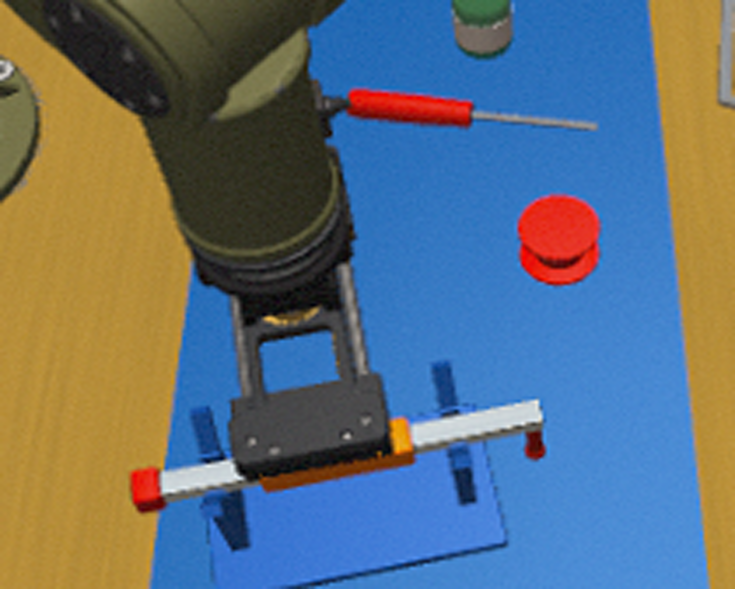

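The gripper hovers over the orange grip. In the crop the grip shows from x≈262 to x≈413. I'll check that against the projection.

Run:
```python
from h import *
import pickle; fs=pickle.load(open("f0.pkl","rb")); f=fs["side"];T=fs["top"]
a=np.radians(10.5)
for c in((.382,-.327),(.377,-.327)):
  P=lambda i,j,k:[c[0]+np.cos(a)*i-np.sin(a)*j,c[1]+np.sin(a)*i+np.cos(a)*j,.09+k]
  for n,q in(("grip L bot front",P(-.048,-.013,-.013)),("grip R bot front",P(.048,-.013,-.013)),("grip R top front",P(.048,-.013,.013)),("shaft R top front",P(.13,-.008,.008)),("ball",P(.125,0,-.06))):
    u=proj(f,q); print(n,(u-[90,200]+.5)*[3.5,3.2])
  for q in(P(.048,.013,.013),P(.048,-.013,.013),P(-.048,-.013,.013),P(-.048,.013,-.013)):
    print("top crop",(proj(T,q)-[325,205]+.5)*5+[425,0])
```

```text
grip L bot front [269.37351711 492.40892906]
grip R bot front [422.33887768 463.75463511]
grip R top front [418.9473617  448.68666923]
shaft R top front [548.54812609 419.51582566]
ball [540.01802727 449.72646864]
top crop [544.5542421 142.5879701]
top crop [581.77923241 134.90711622]
top crop [613.53305392 273.54287142]
top crop [566.66738337 277.35844637]
grip L bot front [261.32558629 492.58076028]
grip R bot front [414.32584785 463.99954371]
grip R top front [410.75837114 448.93569398]
shaft R top front [540.5016888  419.81281391]
ball [532.43065201 450.00627346]
top crop [544.85297977 149.91566792]
top crop [582.08923636 142.2341607 ]
top crop [613.85764316 280.95940663]
top crop [566.97116385 284.62625649]
```

```bash
python3 -m jog '[{"wx":0,"wy":0,"wz":0.2,"x":-0.4,"y":0,"z":4,"hand":100},{"wx":0,"wy":0,"wz":0.2,"x":-0.4,"y":0,"z":8,"hand":100},{"wx":0,"wy":0,"wz":0.2,"x":-0.4,"y":0,"z":11,"hand":100},{"wx":0,"wy":0,"wz":0.2,"x":-0.4,"y":0,"z":12.9,"hand":100},{"wx":0,"wy":0,"wz":0.2,"x":-0.4,"y":0,"z":12.9,"hand":100},{"wx":0,"wy":0,"wz":0.2,"x":-0.4,"y":0,"z":12.9,"hand":60},{"wx":0,"wy":0,"wz":0.2,"x":-0.4,"y":0,"z":12.9,"hand":10},{"wx":0,"wy":0,"wz":0.2,"x":-0.4,"y":0,"z":12.9,"hand":10},{"wx":0,"wy":0,"wz":0.2,"x":-0.4,"y":0,"z":12.9,"hand":10},{"wx":0,"wy":0,"wz":0.2,"x":-0.4,"y":0,"z":12.9,"hand":10}]' 45
```

```text
time_s: 4.3
position: [0.3778, -0.3268, 0.0907]
ee_rot: [-0.0, 0.996, 0.091, 0.0]
contact_force: [-0.6, 0.0, -0.1]
width: 0.515
```

```bash
python3 -m jog '[{"wx":0,"wy":0,"wz":0,"x":0,"y":0,"z":0,"hand":10},{"wx":0,"wy":0,"wz":0,"x":0,"y":0,"z":0,"hand":10},{"wx":0,"wy":0,"wz":0,"x":0,"y":0,"z":0,"hand":10},{"wx":0,"wy":0,"wz":0,"x":0,"y":0,"z":0,"hand":10},{"wx":0,"wy":0,"wz":0,"x":0,"y":0,"z":0,"hand":10}]'
```

```text
time_s: 4.92
position: [0.3777, -0.3268, 0.0905]
ee_rot: [0.0, 0.996, 0.091, 0.0]
contact_force: [0.9, -0.2, -0.1]
width: 0.291
```

```bash
python3 -m jog '[{"wx":0,"wy":0,"wz":0,"x":0,"y":0,"z":-2,"hand":10},{"wx":0,"wy":0,"wz":0,"x":0,"y":0,"z":-5,"hand":10},{"wx":0,"wy":0,"wz":0,"x":0,"y":0,"z":-10,"hand":10},{"wx":0,"wy":0,"wz":0,"x":0,"y":0,"z":-15,"hand":10},{"wx":0,"wy":0,"wz":0,"x":0,"y":0,"z":-20,"hand":10},{"wx":0,"wy":0,"wz":0,"x":0,"y":0,"z":-25,"hand":10},{"wx":0,"wy":0,"wz":0,"x":0,"y":0,"z":-30,"hand":10},{"wx":0,"wy":0,"wz":0,"x":0,"y":0,"z":-32,"hand":10}]'
python3 - <<'E'
from h import *
print(sense()["joint_pos"]); go((.53,.188,.40),-5)
E
```

```text
time_s: 5.92
position: [0.378, -0.3272, 0.4131]
ee_rot: [0.001, 0.996, 0.091, 0.002]
contact_force: [0.9, -0.5, -1.7]
width: 0.293
[-0.30229556 -0.09475615  0.90064706  1.53509363  0.07339794  1.66214646
 -0.78466146]
xyz cm [ 24.32 -47.89   1.32] w deg [ 0.1 -0.2 15.5]
```

```bash
python3 -m jog '[{"wx":0,"wy":0,"wz":2,"x":2.4,"y":-4.8,"z":0,"hand":10},{"wx":0,"wy":0,"wz":4,"x":4.8,"y":-9.6,"z":0,"hand":10},{"wx":0,"wy":0,"wz":6,"x":7.2,"y":-14.4,"z":0,"hand":10},{"wx":0,"wy":0,"wz":8,"x":9.6,"y":-19.2,"z":0,"hand":10},{"wx":0,"wy":0,"wz":10,"x":12,"y":-24,"z":0,"hand":10},{"wx":0,"wy":0,"wz":12,"x":14.4,"y":-28.8,"z":0.3,"hand":10},{"wx":0,"wy":0,"wz":14,"x":17,"y":-33.6,"z":0.6,"hand":10},{"wx":0,"wy":0,"wz":15.5,"x":19.6,"y":-38.4,"z":1,"hand":10},{"wx":0,"wy":0,"wz":15.5,"x":22,"y":-43.4,"z":1.3,"hand":10},{"wx":0,"wy":0,"wz":15.5,"x":24.3,"y":-47.9,"z":1.3,"hand":10}]'
python3 -m jog '[{"wx":0,"wy":0,"wz":0,"x":0,"y":0,"z":0,"hand":10},{"wx":0,"wy":0,"wz":0,"x":0,"y":0,"z":0,"hand":10}]'
python3 - <<'E'
from h import *
import pickle
s=sense();print(s["joint_pos"],s["position"]); go((.544,.188,.40),-5)
S=grab_frame("side");T=grab_frame("top");pickle.dump({"side":S,"top":T},open("f1.pkl","wb"))
a=cv2.resize(T["frame"][80:190,150:250],None,fx=4,fy=4,interpolation=cv2.INTER_CUBIC)
c=cv2.resize(S["frame"][60:180,240:340],None,fx=4,fy=4,interpolation=cv2.INTER_CUBIC)
im=np.zeros((480,800,3),np.uint8); im[:440,:400]=a; im[:480,400:]=c; save("z2.png",im)
E
```

```text
time_s: 7.18
position: [0.5292, 0.1905, 0.3964]
ee_rot: [0.0, 0.999, -0.043, -0.001]
contact_force: [1.5, 0.1, -1.7]
width: 0.296
time_s: 7.42
position: [0.5294, 0.1878, 0.3968]
ee_rot: [0.001, 0.999, -0.044, -0.001]
contact_force: [0.3, -0.2, -2.0]
width: 0.295
[-0.64850489  0.10202201  0.28783673  1.41187941 -0.02787773  1.63371094
 -2.02248949] [0.52940375 0.18777475 0.39678459]
xyz cm [ 1.45 -0.15 -0.32] w deg [ 0.1  0.1 -0. ]
```

View pics/z2.png

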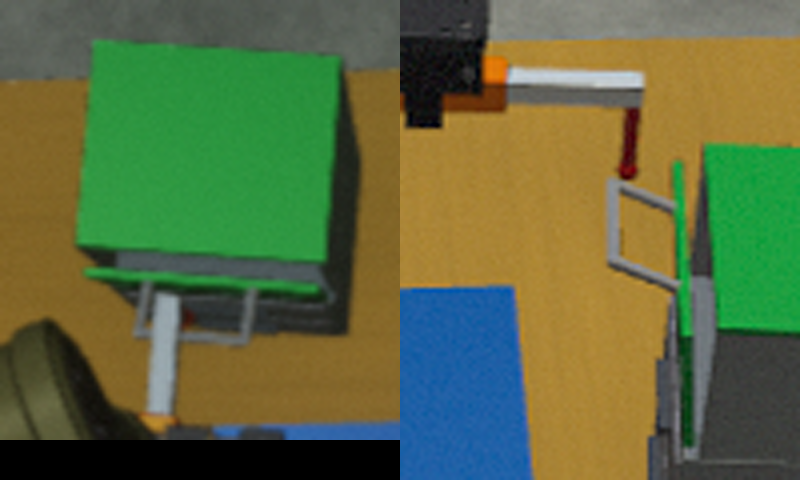

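Run:
```python
from h import *
import pickle
fs=pickle.load(open("f1.pkl","rb")); S,T=fs["side"],fs["top"]
t=lambda x,y:(150+x/4-.4,80+y/4-.4); s=lambda x,y:(240+(x-400)/4-.4,60+y/4-.4)
a=tri([(T,*t(140,337)),(S,*s(613,184))]);b=tri([(T,*t(247,342)),(S,*s(613,262))]);print("bar",a,b,(a+b)/2,np.degrees(np.arctan2(-(a-b)[0],(a-b)[1])))
p=[onz(T,*t(*q),.292) for q in((78,245),(325,262),(93,40),(341,58))];print(p)
for i,j in((0,1),(2,3)): d=p[i]-p[j];print("roof yaw",np.degrees(np.arctan2(-d[0],d[1])),np.linalg.norm(d))
d=p[2]-p[0];print(np.degrees(np.arctan2(d[1],d[0])),np.linalg.norm(d))
q=sense();M=R.from_quat(np.roll(q["ee_rot"],-1)).as_matrix();B=q["position"]+M@[.125,0,.06];print("ball pred",B,(proj(S,B)-[240,60]+.5)*4+[400,0],(proj(T,B)-[150,80]+.5)*4)
B=q["position"]+M@[.13,0,-.008];print("tip top",(proj(S,B)-[240,60]+.5)*4+[400,0],(proj(T,B)-[150,80]+.5)*4)
```

```text
bar [0.65177085 0.21884142 0.29195997] [0.64460812 0.13832211 0.29260235] [0.64818948 0.17858177 0.29228116] -5.083464838106828
[array([0.72074165, 0.26525776, 0.292     ]), array([0.70302909, 0.07888841, 0.292     ]), array([0.8787486, 0.252999 , 0.292    ]), array([0.8593801 , 0.06410058, 0.292     ])]
roof yaw -5.429089242914961 0.18720916462988554
roof yaw -5.854304709889909 0.189888788949772
-4.4363301857313 0.158481781308581
ball pred [0.65407854 0.1754696  0.33766501] [625.45466538 168.53606646] [187.51052183 319.90083169]
tip top [641.42719561  77.13300633] [170.76585671 295.75779293]
```

```bash
python3 -m jog '[{"wx":0,"wy":0,"wz":0,"x":1.5,"y":-0.2,"z":0,"hand":10},{"wx":0,"wy":0,"wz":0,"x":1.5,"y":-0.2,"z":0,"hand":10},{"wx":0,"wy":0,"wz":0,"x":1.5,"y":-0.2,"z":1.5,"hand":10},{"wx":0,"wy":0,"wz":0,"x":1.5,"y":-0.2,"z":3,"hand":10},{"wx":0,"wy":0,"wz":0,"x":1.5,"y":-0.2,"z":4.5,"hand":10},{"wx":0,"wy":0,"wz":0,"x":1.5,"y":-0.2,"z":6,"hand":10},{"wx":0,"wy":0,"wz":0,"x":1.5,"y":-0.2,"z":6.8,"hand":10},{"wx":0,"wy":0,"wz":0,"x":1.5,"y":-0.2,"z":6.8,"hand":10}]'
python3 - <<'E'
from h import *
import pickle
s=sense();print(s["joint_pos"],s["position"])
S=grab_frame("side");T=grab_frame("top")
a=cv2.resize(T["frame"][80:190,150:250],None,fx=4,fy=4,interpolation=cv2.INTER_CUBIC)
c=cv2.resize(S["frame"][60:180,240:340],None,fx=4,fy=4,interpolation=cv2.INTER_CUBIC)
im=np.zeros((480,800,3),np.uint8); im[:440,:400]=a; im[:480,400:]=c; save("z3.png",im)
E
```

```text
time_s: 8.52
position: [0.5443, 0.1891, 0.3289]
ee_rot: [0.0, 0.999, -0.044, -0.0]
contact_force: [0.2, 0.0, -2.0]
width: 0.293
[-0.63860728  0.13466708  0.29038111  1.50988758 -0.03845597  1.5037544
 -2.00638685] [0.54433967 0.18908604 0.32885004]
```

View pics/z3.png

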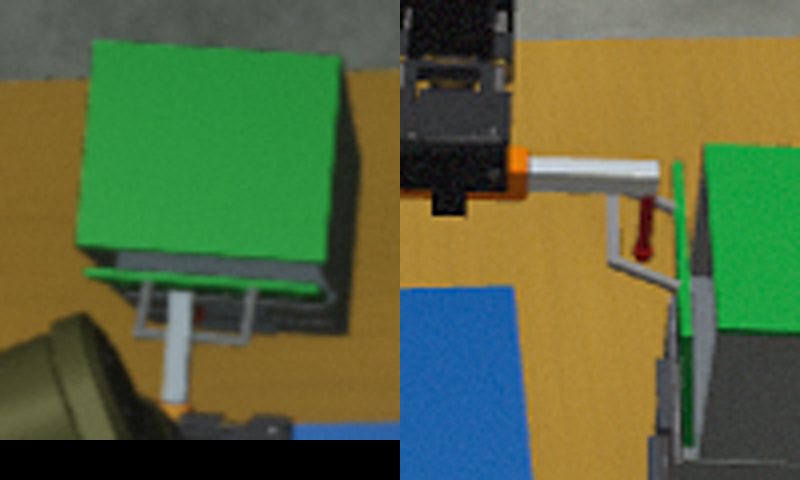

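```bash
cat >> h.py <<'E'
u=np.array([np.cos(np.radians(-5.2)),np.sin(np.radians(-5.2)),0]); zz=np.array([0,0,1.])
H=np.array([.648,.1786,0])+.0558*u; H[2]=.180
def G(th,ph,d=.010,l=.035):
    bar=H+(-.044*np.cos(th)-.12*np.sin(th))*u+(.12*np.cos(th)-.044*np.sin(th))*zz
    f=np.sin(ph)*u-np.cos(ph)*zz; n=-np.cos(ph)*u-np.sin(ph)*zz
    return bar-l*f+(.125-d)*n
E
python3 - <<'E'
from h import *
ref=(sense()["position"],R.from_quat(np.roll(sense()["ee_rot"],-1)).as_matrix())
for th in(.1,.2,.3,.4,.5,.6,.7,.8,.9,1.0,1.1,1.2,1.25,1.3):
    ph=.45*(th-.1)/1.15; print(th,round(np.degrees(ph),1),G(th,ph)); go(G(th,ph),-5.0,np.degrees(ph),ref)
E
```

```text
0.1 0.0 [0.53351294 0.18901914 0.33000783]
xyz cm [-1.13  0.12  0.  ] w deg [-0. -0. -0.]
0.2 2.2 [0.52108008 0.19015062 0.31934089]
xyz cm [-2.38  0.12  1.07] w deg [-0.   2.2 -0. ]
0.3 4.5 [0.50949083 0.19120532 0.30753955]
xyz cm [-3.54  0.11  2.25] w deg [-0.   4.4 -0. ]
0.4 6.7 [0.4988517  0.19217356 0.29468301]
xyz cm [-4.61  0.11  3.53] w deg [-0.   6.7 -0. ]
0.5 9.0 [0.48926121 0.19304636 0.28086073]
xyz cm [-5.58  0.11  4.92] w deg [-0.   8.9 -0. ]
0.6 11.2 [0.48080893 0.19381558 0.26617152]
xyz cm [-6.43  0.11  6.38] w deg [-0.  11.2 -0. ]
0.7 13.5 [0.47357458 0.19447396 0.25072263]
xyz cm [-7.16  0.11  7.93] w deg [-0.  13.4 -0. ]
0.8 15.7 [0.46762728 0.1950152  0.23462875]
xyz cm [-7.75  0.1   9.54] w deg [-0.  15.6 -0. ]
0.9 17.9 [0.46302483 0.19543406 0.21801094]
xyz cm [-8.22  0.1  11.2 ] w deg [-0.  17.9 -0. ]
1.0 20.2 [0.45981313 0.19572635 0.20099543]
xyz cm [-8.54  0.1  12.9 ] w deg [-0.  20.1 -0. ]
1.1 22.4 [0.45802575 0.19588901 0.18371248]
xyz cm [-8.72  0.1  14.63] w deg [-0.  22.4 -0. ]
1.2 24.7 [0.45768356 0.19592015 0.16629508]
xyz cm [-8.76  0.1  16.37] w deg [-0.  24.6 -0. ]
1.25 25.8 [0.45805741 0.19588613 0.15757797]
xyz cm [-8.72  0.1  17.24] w deg [-0.  25.7 -0. ]
1.3 26.9 [0.45879454 0.19581905 0.14887774]
xyz cm [-8.65  0.11 18.11] w deg [-0.  26.9 -0. ]
```

```bash
python3 -m jog '[{"wx":0,"wy":0,"wz":0,"x":-0.6,"y":0,"z":0,"hand":10},{"wx":0,"wy":0,"wz":0,"x":-1.15,"y":0,"z":0,"hand":10},{"wx":0,"wy":1,"wz":0,"x":-1.8,"y":0,"z":0.5,"hand":10},{"wx":0,"wy":2.2,"wz":0,"x":-2.4,"y":0,"z":1.1,"hand":10},{"wx":0,"wy":4.4,"wz":0,"x":-3.5,"y":0,"z":2.2,"hand":10},{"wx":0,"wy":6.7,"wz":0,"x":-4.6,"y":0,"z":3.5,"hand":10},{"wx":0,"wy":9,"wz":0,"x":-5.6,"y":0,"z":4.9,"hand":10},{"wx":0,"wy":9,"wz":0,"x":-5.6,"y":0,"z":4.9,"hand":10}]'
python3 - <<'E'
from h import *
import pickle
s=sense();print(s["joint_pos"],s["position"],s["contact_force"])
S=grab_frame("side");T=grab_frame("top")
a=cv2.resize(T["frame"][80:190,150:250],None,fx=4,fy=4,interpolation=cv2.INTER_CUBIC)
c=cv2.resize(S["frame"][60:180,240:340],None,fx=4,fy=4,interpolation=cv2.INTER_CUBIC)
im=np.zeros((480,800,3),np.uint8); im[:440,:400]=a; im[:480,400:]=c; save("z4.png",im)
ref=(s["position"],R.from_quat(np.roll(s["ee_rot"],-1)).as_matrix())
for th in(.5,.6,.7,.8,.9,1.0,1.1,1.2,1.25,1.3):
    ph=.45*(th-.1)/1.15; go(G(th,ph),-5.0,np.degrees(ph),ref)
E
```

```text
time_s: 9.62
position: [0.4867, 0.1941, 0.2796]
ee_rot: [0.004, 0.996, -0.043, 0.077]
contact_force: [0.3, -0.2, -3.2]
width: 0.291
[-0.71327454 -0.07220885  0.21580489  1.81944075  0.1060144   1.26459681
 -2.17880411] [0.48672886 0.19414849 0.27956907] [ 0.28830858 -0.21842225 -3.205821  ]
xyz cm [ 0.28  0.09 -0.09] w deg [0.  0.1 0.1]
xyz cm [-0.79  0.08  1.23] w deg [0.  2.3 0.1]
xyz cm [-1.74  0.08  2.65] w deg [0.  4.6 0.1]
xyz cm [-2.58  0.07  4.14] w deg [0.  6.8 0.1]
xyz cm [-3.3   0.07  5.72] w deg [0.  9.  0.1]
xyz cm [-3.88  0.07  7.35] w deg [ 0.  11.3  0.1]
xyz cm [-4.32  0.07  9.03] w deg [ 0.  13.5  0.1]
xyz cm [-4.63  0.07 10.74] w deg [ 0.  15.8  0.1]
xyz cm [-4.72  0.06 11.61] w deg [ 0.  16.9  0.1]
xyz cm [-4.78  0.06 12.48] w deg [ 0.  18.   0.1]
```

View pics/z4.png

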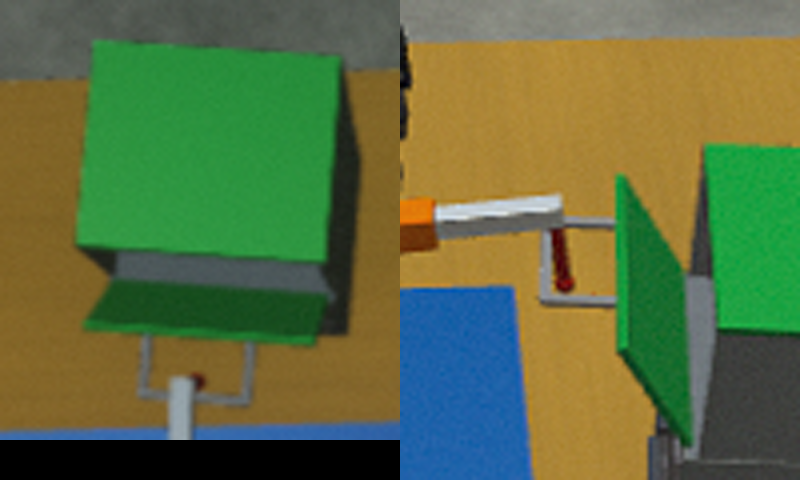

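The hatch follows: the ball at (565,285) sits in the ring and the panel is tilting open. I'll keep pulling.

```bash
python3 -m jog '[{"wx":0,"wy":2.3,"wz":0,"x":-1,"y":0,"z":1.2,"hand":10},{"wx":0,"wy":4.6,"wz":0,"x":-1.9,"y":0,"z":2.6,"hand":10},{"wx":0,"wy":6.8,"wz":0,"x":-2.7,"y":0,"z":4.1,"hand":10},{"wx":0,"wy":9,"wz":0,"x":-3.4,"y":0,"z":5.7,"hand":10},{"wx":0,"wy":11.3,"wz":0,"x":-4.1,"y":0,"z":7.4,"hand":10},{"wx":0,"wy":13.5,"wz":0,"x":-4.5,"y":0,"z":9,"hand":10},{"wx":0,"wy":15.8,"wz":0,"x":-4.9,"y":0,"z":10.7,"hand":10},{"wx":0,"wy":16.9,"wz":0,"x":-5,"y":0,"z":11.6,"hand":10},{"wx":0,"wy":16.9,"wz":0,"x":-5,"y":0,"z":11.6,"hand":10}]'
python3 - <<'E'
from h import *
s=sense();print(s["joint_pos"],s["position"],s["contact_force"])
go(G(1.25,.45),-5.2,np.degrees(.45)); go(G(1.3,.45),-5.2,np.degrees(.45))
S=grab_frame("side");T=grab_frame("top")
a=cv2.resize(T["frame"][90:200,150:250],None,fx=4,fy=4,interpolation=cv2.INTER_CUBIC)
c=cv2.resize(S["frame"][60:180,240:340],None,fx=4,fy=4,interpolation=cv2.INTER_CUBIC)
im=np.zeros((480,800,3),np.uint8); im[:440,:400]=a; im[:480,400:]=c; save("z5.png",im)
E
```

```text
time_s: 10.85
position: [0.4585, 0.1967, 0.1586]
ee_rot: [0.01, 0.974, -0.043, 0.224]
contact_force: [1.3, 0.6, -1.6]
width: 0.296
[-0.7274869  -0.18497769  0.05007031  2.2339924   0.44605876  0.80618309
 -2.60126551] [0.45851773 0.19671371 0.15859135] [ 1.27306164  0.63277665 -1.57736356]
xyz cm [-0.08  0.09  0.07] w deg [-0.1 -0.1  0.1]
xyz cm [-0.33  0.09  0.66] w deg [-0.1 -0.1  0.1]
```

View pics/z5.png

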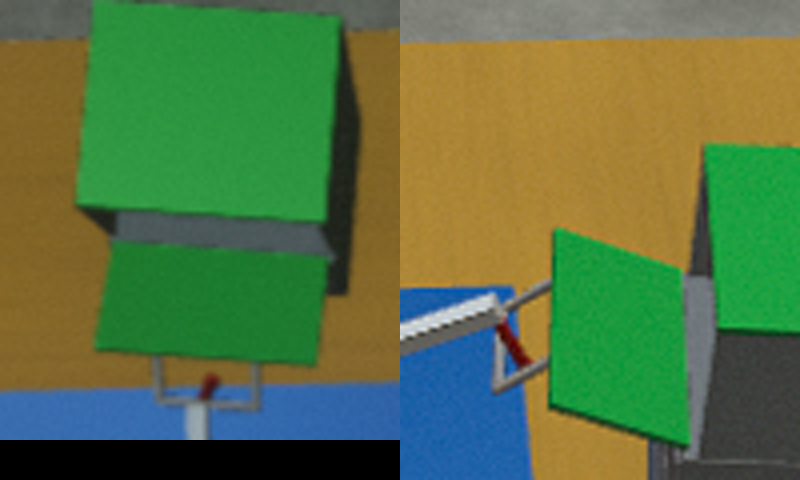

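```bash
python3 -m jog '[{"wx":0,"wy":0,"wz":0,"x":-0.2,"y":0,"z":0.3,"hand":10},{"wx":0,"wy":0,"wz":0,"x":-0.4,"y":0,"z":0.6,"hand":10},{"wx":0,"wy":0,"wz":0,"x":-0.4,"y":0,"z":0.6,"hand":10}]'
python3 -m jog '[{"wx":0,"wy":0,"wz":0,"x":-0.15,"y":0,"z":0.3,"hand":10},{"wx":0,"wy":0,"wz":0,"x":-0.3,"y":0,"z":0.6,"hand":10},{"wx":0,"wy":0,"wz":0,"x":-0.3,"y":0,"z":0.6,"hand":10}]'
python3 - <<'E'
from h import *
print(sense()["joint_pos"])
E
```

```text
time_s: 11.32
position: [0.4587, 0.1972, 0.1528]
ee_rot: [0.009, 0.973, -0.043, 0.226]
contact_force: [4.3, -1.4, 2.7]
width: 0.292
time_s: 11.7
position: [0.4597, 0.1978, 0.1471]
ee_rot: [0.008, 0.973, -0.043, 0.227]
contact_force: [9.3, -0.2, 3.4]
width: 0.293
[-0.72069972 -0.17007847  0.04297833  2.24951434  0.46151812  0.772353
 -2.62203218]
```

```bash
python3 -m jog '[{"wx":0,"wy":0,"wz":0,"x":-0.3,"y":0,"z":0.2,"hand":10},{"wx":0,"wy":0,"wz":0,"x":-0.6,"y":0,"z":0.4,"hand":10},{"wx":0,"wy":0,"wz":0,"x":-0.6,"y":0,"z":0.4,"hand":10}]'
python3 - <<'E'
from h import *
print(sense()["joint_pos"])
S=grab_frame("side");T=grab_frame("top")
import pickle; pickle.dump({"side":S,"top":T},open("f2.pkl","wb"))
a=cv2.resize(T["frame"][90:200,150:250],None,fx=4,fy=4,interpolation=cv2.INTER_CUBIC)
c=cv2.resize(S["frame"][60:180,240:340],None,fx=4,fy=4,interpolation=cv2.INTER_CUBIC)
# overlay predicted panel top corners and bar ends for several angles
v=np.array([-u[1],u[0],0])
for th,col in((1.15,(255,0,255)),(1.25,(255,255,255))):
  for lx,lz,ys in((0,0,.04),(0,0,-.04),(.040,-.020,.09),(.040,-.020,-.09)):
    X,Z=lx-.044,lz+.12
    p=H+(X*np.cos(th)-Z*np.sin(th))*u+(Z*np.cos(th)+X*np.sin(th))*zz+ys*v
    q=(proj(T,p)-[150,90]+.5)*4; cv2.circle(a,(int(q[0]),int(q[1])),2,col,-1)
    q=(proj(S,p)-[240,60]+.5)*4; cv2.circle(c,(int(q[0]),int(q[1])),2,col,-1)
im=np.zeros((480,800,3),np.uint8); im[:440,:400]=a; im[:480,400:]=c; save("z6.png",im)
E
```

```text
time_s: 12.08
position: [0.4599, 0.1984, 0.1443]
ee_rot: [0.007, 0.972, -0.043, 0.231]
contact_force: [16.8, -4.0, 6.7]
width: 0.294
[-0.71464855 -0.16878315  0.03436153  2.25742611  0.47195666  0.75863756
 -2.63688867]
```

View pics/z6.png

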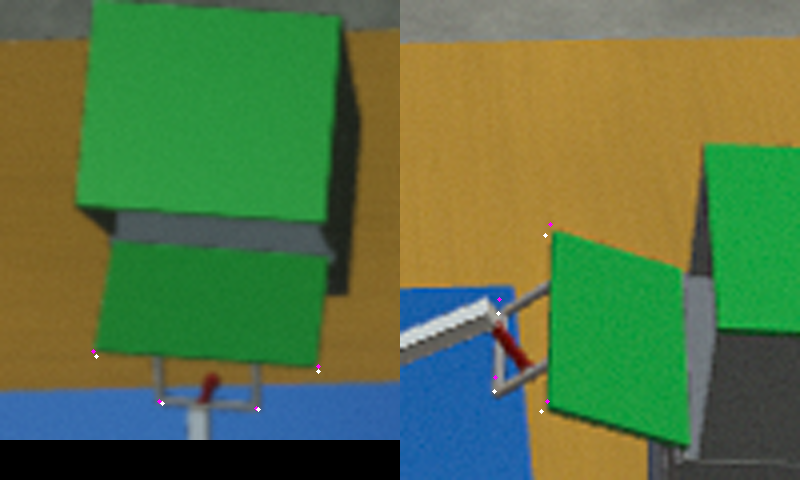

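Both views match the 1.25 rad overlay, and the force climbs while the ring stays put, so the hatch is at its stop. Now I'll unhook.

```bash
python3 -m jog '[{"wx":0,"wy":0,"wz":0,"x":0.6,"y":0,"z":-0.2,"hand":10},{"wx":0,"wy":0,"wz":0,"x":1.2,"y":0,"z":-0.2,"hand":10},{"wx":0,"wy":0,"wz":0,"x":1.7,"y":0,"z":-0.2,"hand":10},{"wx":0,"wy":0,"wz":0,"x":1.7,"y":0,"z":-0.2,"hand":10},{"wx":0,"wy":0,"wz":0,"x":1.7,"y":0,"z":-1.5,"hand":10}]'
python3 - <<'E'
from h import *
S=grab_frame("side")
c=cv2.resize(S["frame"][60:180,200:340],None,fx=4,fy=4,interpolation=cv2.INTER_CUBIC); save("z7.png",c)
E
```

```text
time_s: 12.8
position: [0.4603, 0.1956, 0.1575]
ee_rot: [0.011, 0.974, -0.043, 0.222]
contact_force: [-0.7, -0.2, -1.9]
width: 0.295
```

View pics/z7.png

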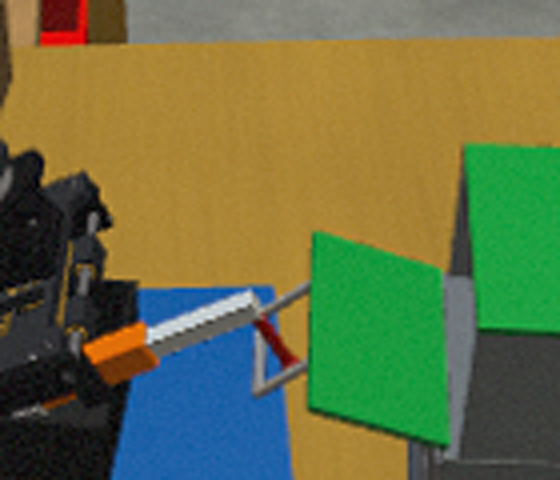

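```bash
cat >> h.py <<'E'
def polepts(f):
    q=sense();M=R.from_quat(np.roll(q["ee_rot"],-1)).as_matrix()
    return {n:proj(f,q["position"]+M@np.array(p)) for n,p in dict(tiptop_near=(.13,.008,-.008),tiptop_far=(.13,-.008,-.008),ball=(.125,0,.06),gripR_near_top=(.048,.013,-.013),gripR_near_bot=(.048,.013,.013)).items()}
E
python3 - <<'E'
from h import *
S=grab_frame("side")
for k,p in polepts(S).items(): print(k,(p-[200,60]+.5)*4)
E
```

```text
tiptop_near [254.43703252 304.32174915]
tiptop_far [255.13319944 288.71466329]
ball [289.4750016  366.11488622]
gripR_near_top [142.53357922 340.61097729]
gripR_near_bot [159.97663802 366.04921551]
```

Observed hook points agree with the projection, so the pole hasn't slipped in the grip. Withdrawing along the finger.

```bash
python3 -m jog '[{"wx":0,"wy":0,"wz":0,"x":0,"y":0,"z":-1.5,"hand":10},{"wx":0,"wy":0,"wz":0,"x":0,"y":0,"z":-3,"hand":10},{"wx":0,"wy":0,"wz":0,"x":0,"y":0,"z":-4.5,"hand":10},{"wx":0,"wy":0,"wz":0,"x":0,"y":0,"z":-6,"hand":10},{"wx":0,"wy":0,"wz":0,"x":0,"y":0,"z":-8,"hand":10},{"wx":0,"wy":0,"wz":0,"x":0,"y":0,"z":-10,"hand":10},{"wx":0,"wy":0,"wz":0,"x":0,"y":0,"z":-12,"hand":10},{"wx":0,"wy":0,"wz":0,"x":0,"y":0,"z":-12,"hand":10}]'
python3 - <<'E'
from h import *
s=sense();print(s["joint_pos"])
go((.42,.19,.33),-5); go((.43,0,.33),0); go((.3777,-.3268,.25),10.4)
E
```

```text
time_s: 13.9
position: [0.4221, 0.2146, 0.2554]
ee_rot: [0.017, 0.976, -0.041, 0.215]
contact_force: [0.0, 1.0, -2.0]
width: 0.296
[-0.79893026 -0.30160375  0.02175284  2.11557759  0.389206    1.07836646
 -2.5737803 ]
xyz cm [ 3.13  2.57 -6.73] w deg [  0.8 -24.9   0.2]
xyz cm [ 5.4  21.42 -5.37] w deg [  1.9 -24.8  -4.7]
xyz cm [-0.34 54.3   1.33] w deg [  4.2 -24.6 -14.9]
```

Run:
```python
from h import *
go((.46,.18,.34),-5,12);go((.48,.16,.36),-5)
```

```text
xyz cm [ 7.24  3.24 -5.92] w deg [  0.8 -12.9   0.3]
xyz cm [10.03  5.09 -6.8 ] w deg [  0.8 -24.9   0.2]
```

```bash
python3 -m jog '[{"wx":0,"wy":-4,"wz":0,"x":2.4,"y":1,"z":-2,"hand":10},{"wx":0,"wy":-8,"wz":0,"x":4.8,"y":2,"z":-4,"hand":10},{"wx":0.5,"wy":-13,"wz":0,"x":7.2,"y":3.2,"z":-5.9,"hand":10},{"wx":0.8,"wy":-17,"wz":0,"x":8.2,"y":4,"z":-6.2,"hand":10},{"wx":0.8,"wy":-21,"wz":0.2,"x":9.2,"y":4.6,"z":-6.5,"hand":10},{"wx":0.8,"wy":-25,"wz":0.2,"x":10,"y":5.1,"z":-6.8,"hand":10},{"wx":0.8,"wy":-25,"wz":0.2,"x":10,"y":5.1,"z":-6.8,"hand":10}]'
python3 - <<'E'
from h import *
s=sense();print(s["joint_pos"])
go((.47,-.05,.33),3); go((.3777,-.3268,.25),10.4)
E
```

```text
time_s: 14.78
position: [0.4817, 0.1556, 0.3585]
ee_rot: [0.002, 0.999, -0.048, -0.001]
contact_force: [-0.5, 0.0, -2.5]
width: 0.295
[-0.71574655 -0.02662651  0.34334558  1.61309038  0.01086524  1.5572076
 -2.03919234]
xyz cm [ 0.81 20.56  2.92] w deg [ 0.2  0.2 -8.5]
xyz cm [-5.72 48.97 11.03] w deg [  0.2   0.2 -15.9]
```

```bash
python3 -m jog '[{"wx":0,"wy":0,"wz":-1.5,"x":0,"y":5.5,"z":0,"hand":10},{"wx":0,"wy":0,"wz":-3,"x":0,"y":11,"z":0.5,"hand":10},{"wx":0,"wy":0,"wz":-5,"x":0,"y":16.5,"z":1,"hand":10},{"wx":0,"wy":0,"wz":-7,"x":0,"y":22,"z":2,"hand":10},{"wx":0,"wy":0,"wz":-9,"x":-0.5,"y":27.5,"z":3,"hand":10},{"wx":0,"wy":0,"wz":-11,"x":-1.5,"y":33,"z":5,"hand":10},{"wx":0,"wy":0,"wz":-13,"x":-3,"y":38.5,"z":7,"hand":10},{"wx":0.2,"wy":0.2,"wz":-15,"x":-4.5,"y":44,"z":9,"hand":10},{"wx":0.2,"wy":0.2,"wz":-15.9,"x":-5.7,"y":49,"z":11,"hand":10},{"wx":0.2,"wy":0.2,"wz":-15.9,"x":-5.7,"y":49,"z":11,"hand":10}]'
python3 -m jog '[{"wx":0,"wy":0,"wz":0,"x":0,"y":0,"z":0,"hand":10},{"wx":0,"wy":0,"wz":0,"x":0,"y":0,"z":0,"hand":10}]'
python3 - <<'E'
from h import *
go((.3777,-.3268,.0905),10.4)
S=grab_frame("side")
for k,p in polepts(S).items(): print(k,(p-[110,230]+.5)*4)
save("z8.png",cv2.resize(S["frame"][230:380,110:270],None,fx=4,fy=4,interpolation=cv2.INTER_CUBIC)[:600])
E
```

```text
time_s: 16.02
position: [0.3743, -0.329, 0.249]
ee_rot: [-0.001, 0.996, 0.089, -0.001]
contact_force: [-0.0, 1.7, -2.9]
width: 0.292
time_s: 16.27
position: [0.3791, -0.3244, 0.2506]
ee_rot: [-0.001, 0.996, 0.094, 0.001]
contact_force: [-0.4, 0.4, -2.2]
width: 0.296
xyz cm [-0.2   0.23 16.01] w deg [-0.1 -0.1  0.4]
tiptop_near [535.43011075 257.49045846]
tiptop_far [528.23538416 228.38592453]
ball [525.1247769 310.3006223]
gripR_near_top [364.49844387 297.51793316]
gripR_near_bot [369.80994157 322.81244505]
```

View pics/z8.png

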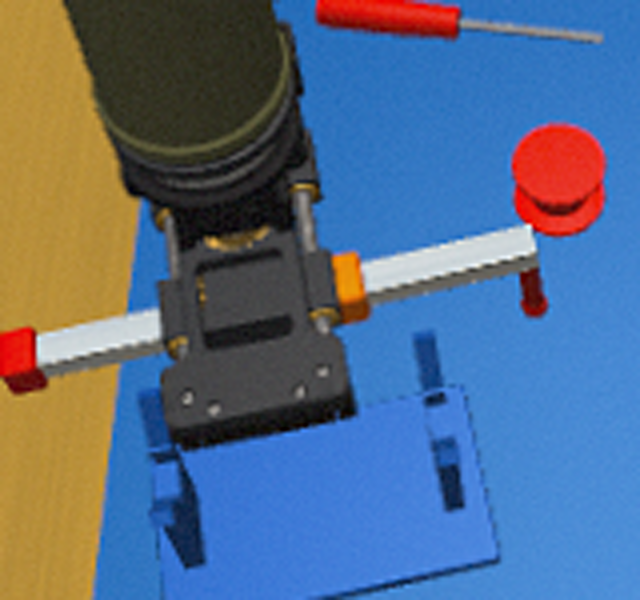

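The pole looks pitched up slightly in the grip: the ball is at (536,308), predicted 525. I'll estimate by how much.

Run:
```python
from h import *
S=grab_frame("side"); q=sense();M=R.from_quat(np.roll(q["ee_rot"],-1)).as_matrix()
for al in(0,1.5,3,4.5):
    D=M@R.from_rotvec([0,np.radians(al),0]).as_matrix()
    print(al,[np.round((proj(S,q["position"]+D@np.array(p))-[110,230]+.5)*4) for p in((.13,.008,-.008),(.13,-.008,-.008),(.13,.008,.008),(.125,0,.06),(.048,.013,-.013),(-.11,-.008,-.008),(-.11,.008,.008))])
go((.3777,-.3268,.13),10.4)
```

```text
0 [array([535., 258.]), array([528., 229.]), array([536., 274.]), array([525., 311.]), array([364., 298.]), array([ 23., 329.]), array([ 33., 375.])]
1.5 [array([535., 255.]), array([527., 226.]), array([536., 271.]), array([528., 307.]), array([363., 297.]), array([ 25., 332.]), array([ 35., 378.])]
3 [array([534., 251.]), array([527., 222.]), array([536., 267.]), array([530., 304.]), array([362., 296.]), array([ 26., 335.]), array([ 38., 380.])]
4.5 [array([533., 248.]), array([525., 219.]), array([536., 264.]), array([533., 300.]), array([361., 295.]), array([ 27., 338.]), array([ 40., 383.])]
xyz cm [-0.18  0.19 12.08] w deg [-0.  -0.1  0.4]
```

```bash
python3 -m jog '[{"wx":0,"wy":-1.5,"wz":0.4,"x":-0.2,"y":0.2,"z":0,"hand":10},{"wx":0,"wy":-1.5,"wz":0.4,"x":-0.2,"y":0.2,"z":3,"hand":10},{"wx":0,"wy":-1.5,"wz":0.4,"x":-0.2,"y":0.2,"z":6,"hand":10},{"wx":0,"wy":-1.5,"wz":0.4,"x":-0.2,"y":0.2,"z":9,"hand":10},{"wx":0,"wy":-1.5,"wz":0.4,"x":-0.2,"y":0.2,"z":10.5,"hand":10},{"wx":0,"wy":-1.5,"wz":0.4,"x":-0.2,"y":0.2,"z":10.5,"hand":10},{"wx":0,"wy":-1.5,"wz":0.4,"x":-0.2,"y":0.2,"z":10.5,"hand":10}]'
python3 - <<'E'
from h import *
go((.3777,-.3268,.0910),10.4,-1.5)
E
```

```text
time_s: 17.25
position: [0.3772, -0.3287, 0.1466]
ee_rot: [0.001, 0.996, 0.089, -0.012]
contact_force: [-0.4, -0.3, -1.4]
width: 0.295
xyz cm [ 0.22 -0.18  5.55] w deg [ 0.  -0.1 -0.2]
```

```bash
python3 -m jog '[{"wx":0,"wy":0,"wz":-0.2,"x":0.1,"y":-0.15,"z":0,"hand":10},{"wx":0,"wy":0,"wz":-0.2,"x":0.1,"y":-0.15,"z":1.5,"hand":10},{"wx":0,"wy":0,"wz":-0.2,"x":0.1,"y":-0.15,"z":3,"hand":10},{"wx":0,"wy":0,"wz":-0.2,"x":0.1,"y":-0.15,"z":4.2,"hand":10},{"wx":0,"wy":0,"wz":-0.2,"x":0.1,"y":-0.15,"z":5,"hand":10},{"wx":0,"wy":0,"wz":-0.2,"x":0.1,"y":-0.15,"z":5.4,"hand":10},{"wx":0,"wy":0,"wz":-0.2,"x":0.1,"y":-0.15,"z":5.4,"hand":10}]'
python3 - <<'E'
from h import *
print(sense()["position"],sense()["contact_force"])
E
```

```text
time_s: 18.12
position: [0.3755, -0.3267, 0.0916]
ee_rot: [0.001, 0.996, 0.091, -0.013]
contact_force: [-0.7, 1.3, -0.2]
width: 0.296
[ 0.37550804 -0.32673276  0.09155958] [-0.74680154  1.27752725 -0.17405081]
```

```bash
python3 -m jog '[{"wx":0,"wy":0,"wz":0,"x":0,"y":0,"z":0,"hand":40},{"wx":0,"wy":0,"wz":0,"x":0,"y":0,"z":0,"hand":70},{"wx":0,"wy":0,"wz":0,"x":0,"y":0,"z":0,"hand":100},{"wx":0,"wy":0,"wz":0,"x":0,"y":0,"z":0,"hand":100},{"wx":0,"wy":0,"wz":0,"x":0,"y":0,"z":0,"hand":100},{"wx":0,"wy":0,"wz":0,"x":0,"y":0,"z":0,"hand":100},{"wx":0,"wy":0,"wz":0,"x":0,"y":0,"z":0,"hand":100}]'
python3 -m jog '[{"wx":0,"wy":0,"wz":0,"x":0,"y":0,"z":-2,"hand":100},{"wx":0,"wy":0,"wz":0,"x":0,"y":0,"z":-4,"hand":100},{"wx":0,"wy":0,"wz":0,"x":0,"y":0,"z":-8,"hand":100},{"wx":0,"wy":0,"wz":0,"x":0,"y":0,"z":-13,"hand":100},{"wx":0,"wy":0,"wz":0,"x":0,"y":-5,"z":-18,"hand":100},{"wx":0,"wy":0,"wz":0,"x":0,"y":-10,"z":-20,"hand":100},{"wx":0,"wy":0,"wz":0,"x":3,"y":-16,"z":-20,"hand":100},{"wx":0,"wy":0,"wz":0,"x":6,"y":-21,"z":-20,"hand":100},{"wx":0,"wy":0,"wz":0,"x":6,"y":-26,"z":-20,"hand":100},{"wx":0,"wy":0,"wz":0,"x":6,"y":-26,"z":-20,"hand":100}]'
python3 - <<'E'
from h import *
S=grab_frame("side");T=grab_frame("top")
im=np.zeros((600,800,3),np.uint8)
c=cv2.resize(S["frame"][90:370,115:400],None,fx=2,fy=2,interpolation=cv2.INTER_CUBIC)
b=cv2.resize(T["frame"][200:290,330:380],None,fx=4,fy=4,interpolation=cv2.INTER_CUBIC)
d=cv2.resize(T["frame"][85:185,160:360],None,fx=1,fy=1)
im[:560,:570]=c; im[:360,580:780]=b; im[400:500,590:790]=d; save("z9.png",im)
E
```

```text
time_s: 19.0
position: [0.3758, -0.3267, 0.0915]
ee_rot: [0.001, 0.996, 0.091, -0.013]
contact_force: [-0.6, 0.6, 0.4]
width: 0.963
time_s: 20.25
position: [0.3926, -0.0559, 0.2897]
ee_rot: [0.001, 0.995, 0.094, -0.013]
contact_force: [-0.1, -1.5, -0.5]
width: 1.004
```

View pics/z9.png

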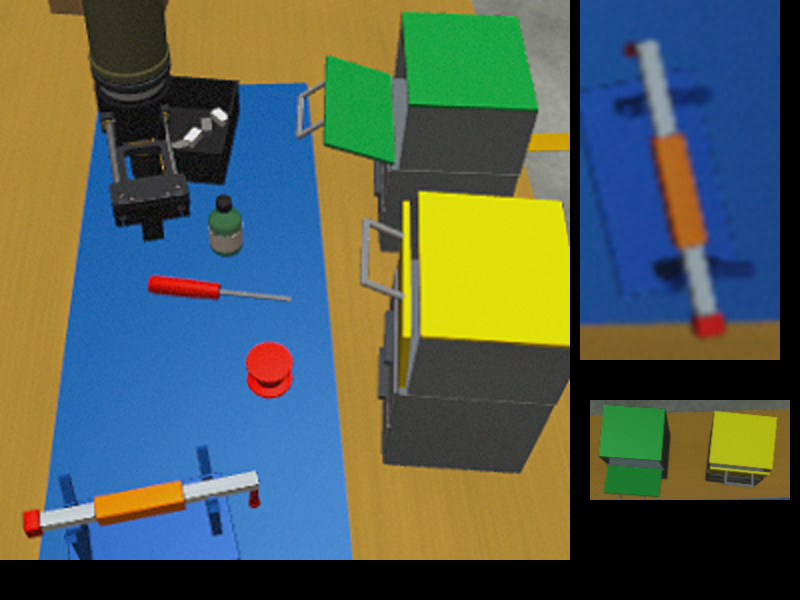

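The pole lies in its rest as at the start, the green hatch is down and the yellow one looks unchanged. I'll do one numeric comparison before handing in.

Run:
```python
from h import *
import pickle
f0=pickle.load(open("f0.pkl","rb"));f2=pickle.load(open("f2.pkl","rb"))
S=grab_frame("side");T=grab_frame("top")
def sh(a,b,r):
    g=lambda f:np.float32(cv2.cvtColor(f["frame"],cv2.COLOR_RGB2GRAY)[r[1]:r[3],r[0]:r[2]])
    d=np.abs(g(a)-g(b)); return d.mean().round(2),d.max(),np.round(cv2.phaseCorrelate(g(a),g(b))[0],2)
print("green vs pulled",sh(f2["side"],S,(275,110,315,175)),sh(f2["top"],T,(172,150,235,182)))
print("yellow vs start",sh(f0["side"],S,(290,190,320,285)),sh(f0["top"],T,(275,145,340,175)))
print("pole vs start",sh(f0["side"],S,(120,315,260,365)),sh(f0["top"],T,(335,205,375,290)))
s=sense();print(s["time_s"],s["contact_force"]);close_job()
```

```text
green vs pulled (np.float32(3.45), np.float32(26.0), array([ 0.03, -0.05])) (np.float32(2.32), np.float32(8.0), array([-0.11,  0.02]))
yellow vs start (np.float32(5.91), np.float32(15.0), array([0.03, 0.1 ])) (np.float32(1.93), np.float32(7.0), array([-0.01, -0.03]))
pole vs start (np.float32(8.33), np.float32(180.0), array([-0.25, -0.45])) (np.float32(3.13), np.float32(60.0), array([-0.28,  0.2 ]))
20.45 [ 0.86156186  0.02009548 -0.33807973]
the job is handed in; nothing more can be done
```

The green hatch is pulled all the way down, the pole is back in its rest, and I handed the job in at 20.5 s of the 58 s allowed. The job reported no verdict.

**What I did:** I gripped the pole by its orange grip, lowered the hook into the green ring and pulled the hatch down, tilting the pole as it swung. Then I unhooked, laid the pole back in its saddles and moved the open gripper clear.

**What the last checks showed:**
- **Green hatch:** At the end of the pull the force on the tool rose to about 18 N while the ring stayed put. Its bar lay within a few pixels of the position expected at 1.25 rad, so I took that as the stop. In the final pictures the hatch has not moved since (shift about 0.1 px or less).
- **Yellow hatch:** It is unchanged from the start, with a shift of 0.1 px or less. I never touched it, so if it started slightly ajar, it still is.
- **Pole:** It lies within about 0.5 px of its starting place in the pictures, roughly 2 mm. It had tilted about 1.5° in the grip, which I corrected before setting it down.

**One concern:** While unhooking, joint 2 read -0.3016 rad against its stated limit of -0.3. That is about 0.002 rad past the limit, and I moved off it on the next move. The interface gave no warning, but I can't tell whether it counts as passing the range.

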